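Scan the filter seam in the pull-out test tray

ROBOT

A 7-joint arm with a two-finger parallel gripper is mounted at the origin on the work surface. World frame = base frame: x ahead of the robot, y to its left, z up, the work surface at z = 0. Lengths are in m, angles in degrees, forces in N, time in s.
With the tool pointing down it reaches from about 0.4 to 0.875 m from the base axis. Payload 6.5 kg.
Tool frame: the origin (TCP) lies at the very end of the fingers, on their centre line; the grasp point (between the pads) lies 19 mm behind it; z points along the fingers, y is the line along which they close (so a half turn about z gives the same grasp; the last joint's range is limited). The gripper opens to 88 mm and grips with 3 to 60 N. Pads are 18 mm wide; open, the fingers measure 123 mm over their backs; the gripper's body (75 mm by 187 mm) begins 45 mm behind the grasp point.
Start: joints at [-74.381, 30.733, -0.252, 88.115, 0.149, 61.152, -4.079], TCP at [0.216, 0.613, 0.239] pointing down, gripper open.
Joint ranges: [-154.64, 154.64], [-21.42, 123.67], [-72.66, 72.17], [13.99, 137.28], [-74.86, 254.86], [10.95, 109.41], [-158.01, 158.01]. Speed limits (degrees/s): [136.94, 136.94, 180, 180, 180, 180, 180].

INTERFACE

Orientations are given as a 3x3 rotation matrix whose columns are the frame's x, y, z axes.
In Python, from workcell import r gives the robot as it stands. The module is installed in compiled form; this text tells all that it offers.
- The arm moves only by the tool apply_moves, never from a script. Its argument "rows" is a list of rows, each a list of 5 numbers: the shift along the world's x, y, z normalised to -1 to 1, where 1 is 0.08 m, then the turn about the world's z normalised to -1 to 1, where 1 is 30 degrees, then the opening, from 0 (shut) to 1 (fully open). A call has exactly 10 rows; each row shifts and turns the commanded pose from where the row before left it; what a row does not reach is not made up. A row lasts 1/12 s, in which the tool goes at most 41.7 mm and 7.16 degrees, less where a joint would pass 70% of its speed; a pose out of reach is approached as far as the arm can. A call with a number of a shift or a turn outside -1 to 1 is refused whole. A call with a gripper value outside its range is refused whole. The fingers move at their own pace and stop on an object; "newtons" is the grip in N (left out, the last holds). Time passes only in rows, so rows that do not move let the fingers close, or fill a call up. It gives the time, the measured TCP pose, the force, the opening and the grip force at its end, in the units of the state.
- r.get_obs(): the state, without advancing time (a new reading comes with each control period).
- r.read_camera(name): name is "side" or "top" or "wrist"; returns the picture (384x512x3 uint8, red, green, blue); there is no depth.
- r.calibration(name): a dict with "mtx" (3x3 intrinsics, pixels), "rvec" (rotation vector, rad) and "tvec" (3), from world to camera coordinates, as OpenCV has them. Camera axes: x right, y down, z forward; pixel columns grow to the right and rows downward; lengths in m; the calibration is good to about 2 mm. The wrist camera is an equidistant fisheye: a pixel r from the principal point sees the ray r / f radians off the axis. A picture is of the moment at which its call begins: read the wrist's pose just before it. calibration takes no time and is no camera call; for the wrist camera it gives the pose at the moment of the call.
- r.close_job(): hands the job in; it is judged then, once.
The state is a dict: "t": time; "joints": joint angles; "joint_vel": joint speeds; "effort": joint torques, N m; "eef_pos": TCP position; "eef_rot": TCP orientation; "force": force on the tool from outside, world axes, zero at the start; "ft_torque": the same for the moment, N m; "width": finger opening in m; "grasp_force": force on a finger pad.
Only numpy, scipy, OpenCV 4.12 (cv2) and the standard library are available. Lean on these libraries where they do the work, as an engineer would, in place of code of your own. Each camera call takes 0.05 s, during which the arm holds its last target. There are 200 camera calls.

TASK

Pull the test cabinet's filter tray out to its stop by its blue grip. Take the orange scan probe from its rest and pass its black nozzle along the yellow seam from the green dot round the corner to the red dot, its mouth over the seam about 1 cm above it, slowly (at most about 5 cm a second) and without touching filter, tray or cabinet. Then lay the probe back on its rest; leave the tray out and the other things alone.

Things in the scene. Friction and masses are not known exactly. Their poses are not given: they have to be found in the camera images.
- cabinet: Fixed white test cabinet, 305 deep x 280 wide x 210 mm high; origin on the bench below the middle of its front edge, +x to its back, +y to its left seen from the robot. Tray front faces -x. A full-width head, 160 to 210 mm above the bench, overhangs from x = 0 to the main face at x = 45 mm: reach the grip below it with the tool tilted 30 to 40 degrees, fingers down and towards +x.
- tray (a joint): Tray travel out of the cabinet along the cabinet's -x (m): 0 shut, 0.180 the stop; starts at 0 to 0.04. About 3 N friction, damping 8 N s/m; stays where left. Steel tray 175 x 200 mm; grey front panel 210 wide x 12 mm thick, 30 to 115 mm above the bench, outer face at cabinet x = 33 mm when shut.
- tray_grip (a point): Grasp point of the blue grip: upright blade in the middle of the tray front, 14 mm thick (along the cabinet's y: pinch across this), 72 to 108 mm above the bench, 61 mm out from the panel. Point: mid thickness, 90 mm above the bench, 13 mm from the blade's end; when shut, 15 mm in front of the overhang's edge and 70 mm below its underside. Moves with the tray; axes as the cabinet's.
- seam_start (a point): Start of the seam, green dot. The filter fixed in the tray is an aluminium frame 150 x 180 mm, top 87 mm above the bench, with an L-shaped yellow seam bead 8 mm wide; the point is on its top, 90 mm above the bench. In the cabinet frame with the tray shut it is at x = +80, y = +60 mm; it moves with the tray, axes as the cabinet's, 35 mm behind the inner side of the front panel.
- seam_a (a point): Point on the first leg of the seam, 40 mm from the start.
- seam_b (a point): Point on the first leg of the seam, 80 mm from the start.
- seam_corner (a point): Corner of the seam: the first leg runs straight 120 mm from the start, parallel to the tray's front, towards the cabinet's -y; here it turns 90 degrees towards the cabinet's +x.
- seam_c (a point): Middle of the second leg, 20 mm from the corner.
- seam_end (a point): End of the seam, red dot, 40 mm from the corner towards the cabinet's +x. With the tray at its stop it is 60 mm in front of the overhang's edge.
- probe: Loose scan probe, about 0.18 kg: orange handle 120 long x 24 wide x 26 mm high; origin at the centre of the handle's underside, x along the handle towards the nozzle, z up. A 12 mm steel tube leaves the handle's front at mid height, runs level to x = 115 mm and bends straight down to a black nozzle 24 mm in diameter. Length 187 mm; balances within about 15 mm of the grip point.
- probe_grip (a point): Centre of the handle, 13 mm above the probe's origin: grasp here from above across the 24 mm width, between the two posts of the rest. Axes as the probe's.
- probe_tip (a point): Centre of the nozzle's mouth (its lower end): 115 mm ahead of the handle's centre along the probe's x, and 74 mm below the grip point (61 mm below the probe's origin).
- rest: Fixed probe rest: base plate 140 x 80 x 8 mm and two steel posts, 12 mm thick, at x = +44 and -44 mm (76 mm clear between them). Each has a flat saddle 90 mm above the bench between two lips 12 mm high and 40 mm apart. Origin centre of underside, x along the handle when it lies there, nozzle end at +x.
- rest_seat (a point): Point on the rest at saddle height, midway between the posts, 90 mm above the bench: the probe's origin starts within 5 mm of it, axes along the rest's, and goes back there. The nozzle then hangs 29 mm above the bench.
- bin: Loose blue open bin 150 x 110 x 60 mm, bystander; origin at the centre of its underside. Leave it alone.
- bottle: Loose white bottle with red cap, 66 mm in diameter, 180 mm high, bystander; origin at the centre of its underside. Leave it alone.
- jar: Loose amber jar with white cap, 80 mm in diameter, 90 mm high, bystander; origin at the centre of its underside. Leave it alone.
Mind the look-alikes: they are no part of the job. There is more than one size of the rest; the one meant has the size given above.

How it is judged (in metres and radians):
On the way, in this order (a step that is already met when the one before it is completed fails the run):
1. The tray is pulled out to its stop (within 6 mm) (value of joint tray above 0.174 m), for 0.2 s.
2. With the tray out, the probe's mouth is over the green start (within 12 mm sideways, 0 to 22 mm above the bead) (horizontal distance between probe_tip and seam_start below 0.012 m and z of probe_tip in the frame of seam_start between 0 and 0.022 m and value of joint tray above 0.172 m).
3. With the tray out, the probe's mouth is over the point 40 mm along the seam (within 12 mm sideways, 0 to 22 mm above the bead) (horizontal distance between probe_tip and seam_a below 0.012 m and z of probe_tip in the frame of seam_a between 0 and 0.022 m and value of joint tray above 0.172 m).
4. With the tray out, the probe's mouth is over the point 80 mm along the seam (within 12 mm sideways, 0 to 22 mm above the bead) (horizontal distance between probe_tip and seam_b below 0.012 m and z of probe_tip in the frame of seam_b between 0 and 0.022 m and value of joint tray above 0.172 m).
5. With the tray out, the probe's mouth is over the corner (within 12 mm sideways, 0 to 22 mm above the bead) (horizontal distance between probe_tip and seam_corner below 0.012 m and z of probe_tip in the frame of seam_corner between 0 and 0.022 m and value of joint tray above 0.172 m).
6. With the tray out, the probe's mouth is over the middle of the second leg (within 12 mm sideways, 0 to 22 mm above the bead) (horizontal distance between probe_tip and seam_c below 0.012 m and z of probe_tip in the frame of seam_c between 0 and 0.022 m and value of joint tray above 0.172 m).
7. With the tray out, the probe's mouth is over the red end (within 12 mm sideways, 0 to 22 mm above the bead) (horizontal distance between probe_tip and seam_end below 0.012 m and z of probe_tip in the frame of seam_end between 0 and 0.022 m and value of joint tray above 0.172 m).
At the end, for the whole second after the job is handed in: The tray is still out to within 8 mm of its stop, the probe lies still and level in both saddles of its rest (origin within 30 mm of the seat point, height within 5 mm, in line within 0.2 rad), and bin, bottle and jar stand within 30 mm of where they were (value of joint tray above 0.172 m and distance between probe and rest_seat below 0.03 m and z of probe in the frame of rest_seat between -0.005 and 0.005 m and angle between the x axis of probe and the x axis of rest, either way round below 0.2 rad and angle between probe's own z axis and vertical below 0.12 rad and contact force between probe and rest above 0.3 N and linear speed of probe below 0.02 m/s and distance of each of bin, bottle, jar from where it was at the start of the episode below 0.03 m and angle between each of bin, bottle, jar's own z axis and vertical below 0.15 rad); the robot touches nothing.
It fails at once if The probe touches the filter, tray or cabinet (more than 1 N) (contact force between probe and cabinet above 1 N).
It fails at once if The probe moves faster than 0.10 m/s while its mouth is over the seam (within 22 mm of the points 40 and 80 mm along it or of its corner) (linear speed of probe above 0.1 m/s and (distance between probe_tip and seam_a below 0.022 m or distance between probe_tip and seam_b below 0.022 m or distance between probe_tip and seam_corner below 0.022 m)).
It fails at once if The open bin is pushed or knocked (moved more than 30 mm) (distance of bin from where it was at the start of the episode above 0.03 m).
It fails at once if The bottle is pushed or knocked (moved more than 30 mm) (distance of bottle from where it was at the start of the episode above 0.03 m).
It fails at once if The jar is pushed or knocked (moved more than 30 mm) (distance of jar from where it was at the start of the episode above 0.03 m).
It also fails if it takes over 64 s, if anything falls off the work surface, if the arm or the gripper's body presses on something with over 40 N, if the wrist force passes 120 N, or if a joint passes its speed limit or range.

## Working session

There is one attempt and no reset: what is moved stays moved. The work goes in short steps, Python scripts to look and compute and a tool call to move; the robot and the scene stay as the last step left them, time stands still between calls to the robot, and variables do not carry over. Pictures are saved under pics/ and viewed, at most 13 in all, crops included, and the job is handed in when it is done.

Besides the shell and the picture viewer there is one more tool, called by a JSON object that holds its "fn" and its "kwargs". apply_moves: Moves the arm, as the interface text tells. Scaled input: -1 to 1 covers 0.08 m each way for a shift and 30 degrees each way for a turn. Its arguments: {"type":"object","properties":{"rows":{"type":"array"},"newtons":{"type":"number"}},"required":["rows"]}

```bash
mkdir -p pics; cat > h.py <<'E'
import numpy as np,cv2
from workcell import r
def cal(n):
    c=r.calibration(n);return np.array(c["mtx"]),np.array(c["rvec"],float).ravel(),np.array(c["tvec"],float).ravel()
def proj(P,c):
    return cv2.projectPoints(np.array(P,float).reshape(-1,3),c[1],c[2],c[0],None)[0].reshape(-1,2)
def ray(uv,c,fish=False):
    K,rv,t=c;R=cv2.Rodrigues(rv)[0];x=(uv[0]-K[0,2])/K[0,0];y=(uv[1]-K[1,2])/K[1,1]
    if fish:
        th=np.hypot(x,y);s=np.sin(th)/th if th>1e-9 else 1;d=np.array([x*s,y*s,np.cos(th)])
    else:d=np.array([x,y,1.])
    d=R.T@d;return -R.T@t,d/np.linalg.norm(d)
def atz(uv,c,z,fish=False):
    o,d=ray(uv,c,fish);return o+d*(z-o[2])/d[2]
def tri(*rs):
    A=np.zeros((3,3));b=np.zeros(3)
    for o,d in rs:
        M=np.eye(3)-np.outer(d,d);A+=M;b+=M@o
    p=np.linalg.solve(A,b);return p,[np.linalg.norm(np.cross(p-o,d)) for o,d in rs]
E
python3 - <<'E'
from h import *
o=r.get_obs();print(o["eef_pos"],o["eef_rot"],o["width"])
ims=[]
for n in("top","side","wrist"):
    np.set_printoptions(precision=3,suppress=True)
    c=cal(n);print(n,c)
    im=r.read_camera(n);cv2.imwrite(f"raw_{n}.png",im[:,:,::-1])
    ims.append(im[:,:,::-1])
for n,i in zip(("top","side"),ims): cv2.imwrite(f"pics/{n}.png",cv2.resize(i,(800,600),interpolation=cv2.INTER_CUBIC))
E
```

```text
[0.21585273 0.61246587 0.2378374 ] [[-9.43178451e-01  3.32286345e-01 -4.40348796e-04]
 [ 3.32286608e-01  9.43176986e-01 -1.66828216e-03]
 [-1.39020530e-04 -1.71980979e-03 -9.99998511e-01]] 0.08770701410126513
top (array([[461.311,   0.   , 261.931],
       [  0.   , 461.311, 185.637],
       [  0.   ,   0.   ,   1.   ]]), array([ 2.153, -2.148,  0.149]), array([-0.018,  0.504,  1.629]))
side (array([[378.214,   0.   , 250.646],
       [  0.   , 378.214, 193.264],
       [  0.   ,   0.   ,   1.   ]]), array([ 2.497, -0.741,  0.211]), array([-0.436,  0.267,  1.1  ]))
wrist (array([[297.319,   0.   , 258.277],
       [  0.   , 297.319, 193.942],
       [  0.   ,   0.   ,   1.   ]]), array([-2.348, -1.663, -0.256]), array([-0.648, -0.042,  0.391]))
```

View pics/top.png

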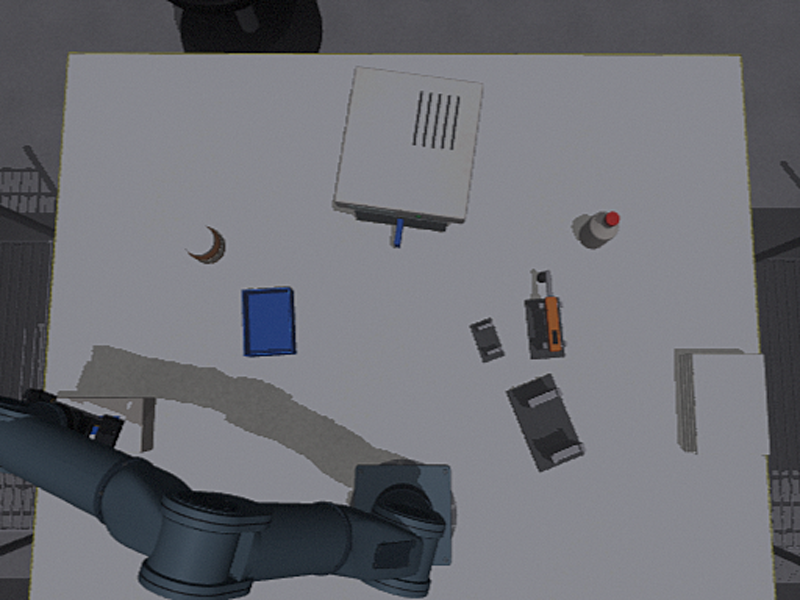

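View pics/side.png

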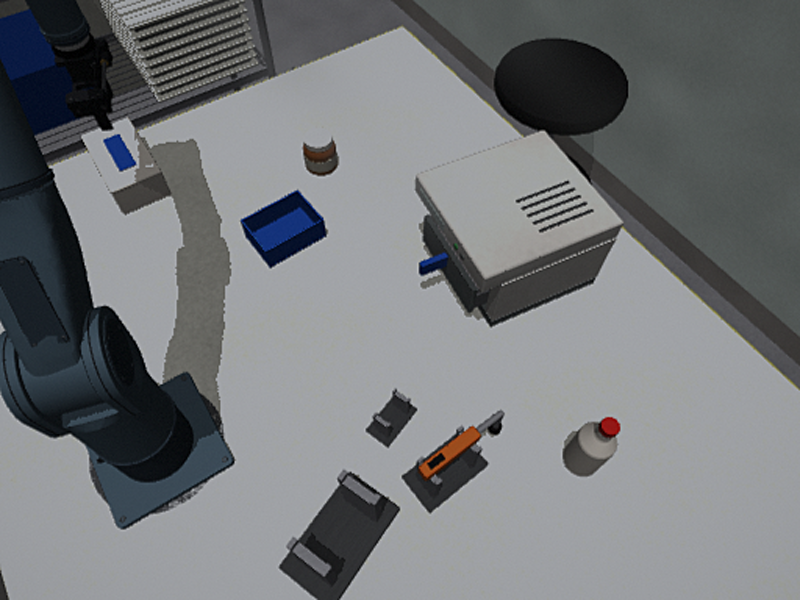

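Top: cabinet at (410,140), blue blade at (398,233). Side: blade at (433,264), probe at (450,450). Look-alikes for the grip: the blue patch on the white box (top 100,430 / side 120,152) and the bin (270,322). For the rest: the small rack (487,340) and the large one (545,422). I choose the cabinet's blade and the middle rest holding the probe (547,325), and check both in a close crop.

```bash
python3 - <<'E'
import cv2,numpy as np
t=cv2.imread("raw_top.png");s=cv2.imread("raw_side.png")
def cr(i,x,y,w=100,h=75,k=4):
    return cv2.resize(cv2.convertScaleAbs(i[y:y+h,x:x+w],alpha=1.4),(w*k,h*k),interpolation=cv2.INTER_CUBIC)
m=np.vstack([np.hstack([cr(t,205,105),cr(t,305,165)]),np.hstack([cr(s,250,125),cr(s,245,255)])])
cv2.imwrite("pics/crop.png",m)
E
```

```text
(no output)
```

View pics/crop.png

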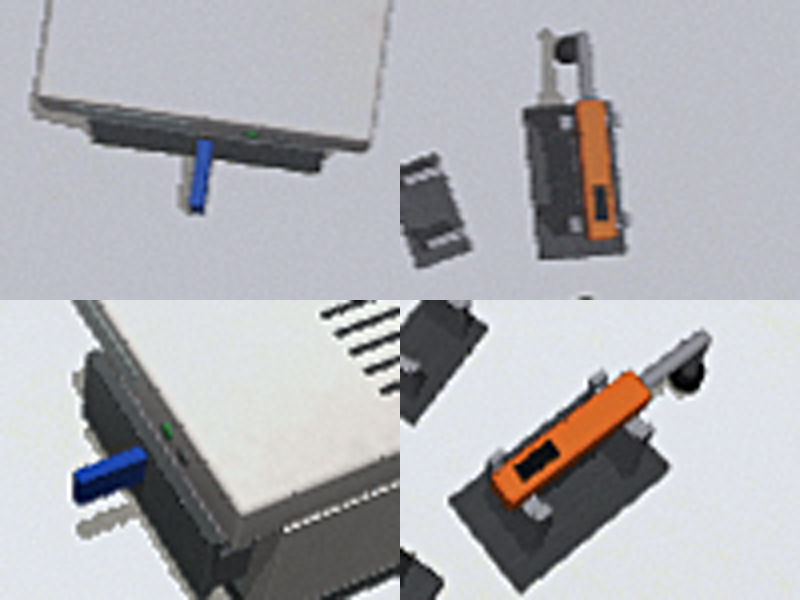

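The crops confirm the choice: the blade sticks out of the grey panel at (200,175), with its end at (197,207) in the top view and (75,475) in the side view. The orange handle lies on the middle-sized rest. Now the measurements.

```bash
python3 - <<'E'
from h import *
np.set_printoptions(precision=4,suppress=True)
T=cal("top");S=cal("side")
tc=lambda u,v:(205+u/4-.375,105+v/4-.375); tp=lambda u,v:(305+(u-400)/4-.375,165+v/4-.375)
sc=lambda u,v:(250+u/4-.375,125+(v-300)/4-.375); sp=lambda u,v:(245+(u-400)/4-.375,255+(v-300)/4-.375)
fu=lambda u,v:((u+.5)*.64-.5,(v+.5)*.64-.5)
print("cab corners FL FR BR BL",*[atz(p,T,.21)[:2] for p in(tc(36,98),tc(369,148),fu(483,83),fu(357,67))])
fl,fr=[atz(p,T,.21) for p in(tc(36,98),tc(369,148))]
print("width",np.linalg.norm(fl-fr),"x axis yaw", np.degrees(np.arctan2(*(fl-fr)[[1,0]]))-90)
print("side FL? FR(top)",atz(sc(238,513),S,.21))
print("blade end tri (top mid)",tri(ray(tc(197,207),T),ray(sc(80,473),S)))
print("blade end top",atz(tc(197,206),T,.108),"root",atz(tc(205,142),T,.108))
print("blade end side",atz(sc(80,473),S,.108))
q=[(577,102),(607,99),(615,235),(588,239)];Q=[atz(tp(*p),T,.116) for p in q]
print("handle top",*[p[:2] for p in Q],np.mean(Q,0))
f,b=(Q[0]+Q[1])/2,(Q[2]+Q[3])/2;print("len",np.linalg.norm(f-b),"yaw",np.degrees(np.arctan2(*(f-b)[[1,0]])))
q=[(630,372),(652,392),(510,493),(493,472)];Q=[atz(sp(*p),S,.116) for p in q]
print("side handle",*[p[:2] for p in Q],np.mean(Q,0))
f,b=(Q[0]+Q[1])/2,(Q[2]+Q[3])/2;print("len",np.linalg.norm(f-b),"yaw",np.degrees(np.arctan2(*(f-b)[[1,0]])))
print("tri centre",tri(ray(tp(597,169),T),ray(sp(571,432),S)))
print("panel top front edge L,R",atz(tc(92,137),T,.115),atz(tc(320,165),T,.115))
E
```

```text
cab corners FL FR BR BL [0.6662 0.1426] [ 0.625 -0.13 ] [ 0.9297 -0.1729] [0.9651 0.0982]
width 0.27568619707254577 x axis yaw -8.588482510736867
side FL? FR(top) [ 0.628  -0.1298  0.21  ]
blade end tri (top mid) (array([0.5962, 0.0113, 0.1152]), [np.float64(0.0014222346263945659), np.float64(0.0014222346263944728)])
blade end top [0.5972 0.0119 0.108 ] root [0.6542 0.0052 0.108 ]
blade end side [0.6008 0.0149 0.108 ]
handle top [ 0.4779 -0.3141] [ 0.4805 -0.3399] [ 0.3643 -0.3437] [ 0.3608 -0.3207] [ 0.4209 -0.3296  0.116 ]
len 0.1167686138650106 yaw 2.5501409015771093
side handle [ 0.4768 -0.3156] [ 0.4806 -0.3344] [ 0.3649 -0.3378] [ 0.3635 -0.3209] [ 0.4215 -0.3272  0.116 ]
len 0.11460763696693836 yaw 2.1908528303946166
tri centre (array([ 0.4194, -0.3284,  0.1219]), [np.float64(0.0004857341118288397), np.float64(0.0004857341118288301)])
panel top front edge L,R [0.6567 0.1035 0.115 ] [ 0.6323 -0.0948  0.115 ]
```

{"fn": "apply_moves", "kwargs": {"rows": [[0.2,-0.37,0,0.018,1],[0.2,-0.37,0,0.018,1],[0.2,-0.37,0,0.018,1],[0.2,-0.37,0,0.018,1],[0.2,-0.37,0,0.018,1],[0.2,-0.37,0,0.018,1],[0.2,-0.37,0,0.018,1],[0.2,-0.37,0,0.018,1],[0.2,-0.37,0,0.018,1],[0.2,-0.37,0,0.018,1]]}}

```text
t: 0.98
eef_pos: [0.3764, 0.3154, 0.2387]
eef_rot: [[-0.97, 0.242, -0.0], [0.242, 0.97, -0.0], [0.0, -0.0, -1.0]]
force: [0.8, -0.1, -1.0]
width: 0.0879
grasp_force: 0.0
```

{"fn": "apply_moves", "kwargs": {"rows": [[0.2,-0.37,0,0.018,1],[0.2,-0.37,0,0.018,1],[0.2,-0.37,0,0.018,1],[0.2,-0.37,0,0.018,1],[0.2,-0.37,0,0.018,1],[0.2,-0.37,0,0.018,1],[0.2,-0.37,0,0.018,1],[0.2,-0.37,0,0.018,1],[0.2,-0.37,0,0.018,1],[0,0,0,0.018,1]]}}

```text
t: 1.82
eef_pos: [0.5224, 0.0434, 0.2389]
eef_rot: [[-0.987, 0.158, 0.002], [0.158, 0.987, -0.003], [-0.003, -0.003, -1.0]]
force: [0.0, -0.9, -0.5]
width: 0.0879
grasp_force: 0.0
```

```bash
python3 - <<'E'
from h import *
np.set_printoptions(precision=4,suppress=True)
c=cal("wrist");o=r.get_obs();im=r.read_camera("wrist");cv2.imwrite("raw_w1.png",im[:,:,::-1])
C=-cv2.Rodrigues(c[1])[0].T@c[2];R=np.array(o["eef_rot"])
print(o["t"],o["eef_pos"],R,"cam in tool",R.T@(C-o["eef_pos"]),c)
cv2.imwrite("pics/w1.png",cv2.resize(cv2.convertScaleAbs(im[:,:,::-1],alpha=1.4),(800,600),interpolation=cv2.INTER_CUBIC))
E
```

```text
1.8167 [0.5224 0.0434 0.2389] [[-0.9875  0.1579  0.0021]
 [ 0.1579  0.9875 -0.0035]
 [-0.0026 -0.0031 -1.    ]] cam in tool [ 0.0786 -0.0005 -0.146 ] (array([[297.3186,   0.    , 258.2772],
       [  0.    , 297.3186, 193.9419],
       [  0.    ,   0.    ,   1.    ]]), array([-2.197 , -1.8751, -0.2892]), array([-0.1236, -0.5273,  0.2352]))
```

View pics/w1.png

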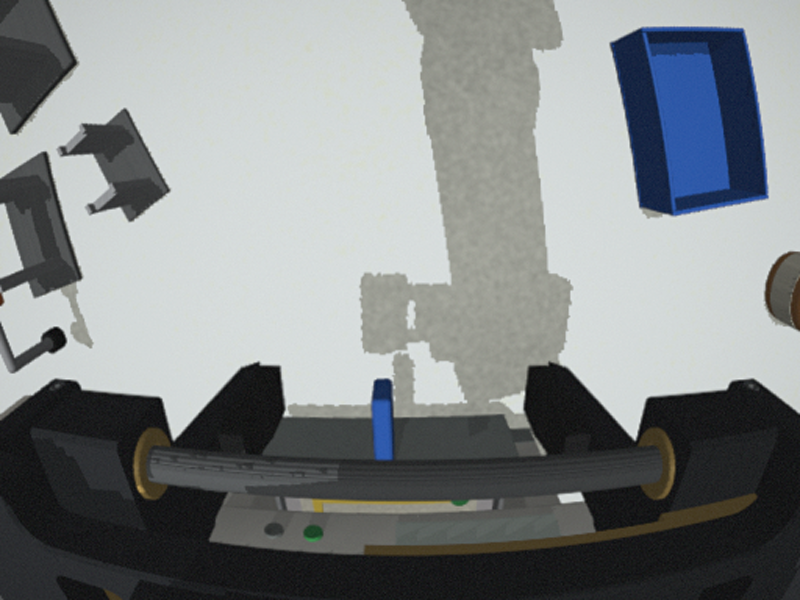

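The wrist view shows the blade between the fingers. The top of its end face is at about (382,402) and the bottom at (382,380). The camera is on the side away from the cabinet.

```bash
python3 - <<'E'
from h import *
np.set_printoptions(precision=4,suppress=True)
W=cal("wrist");T=cal("top");S=cal("side");fu=lambda u,v:((u+.5)*.64-.5,(v+.5)*.64-.5)
p=fu(382.5,402);print("end top",atz(p,W,.108,True),"end bot",atz(fu(382.5,380),W,.072,True),"side",atz(fu(382.5,455),W,.108,True))
rw=ray(p,W,True)
print(tri(rw,ray((205+197/4-.375,105+206/4-.375),T),ray((250+80/4-.375,125+173/4-.375),S)))
E
```

```text
end top [0.5979 0.019  0.108 ] end bot [0.5992 0.0172 0.072 ] side [0.6424 0.011  0.108 ]
(array([0.5995, 0.0154, 0.1058]), [np.float64(0.0032498008059324247), np.float64(0.0038566601335970115), np.float64(0.002045370669453998)])
```

{"fn": "apply_moves", "kwargs": {"rows": [[0.1,-0.04,-0.25,0.027,1],[0.1,-0.04,-0.25,0,1],[0.1,-0.04,-0.25,0,1],[0.1,-0.04,-0.25,0,1],[0.1,-0.04,-0.25,0,1],[0.1,-0.04,-0.25,0,1],[0.1,-0.04,-0.25,0,1],[0.07,-0.04,-0.25,0,1],[0,0,0,0,1],[0,0,0,0,1]]}}

```text
t: 2.7
eef_pos: [0.5805, 0.026, 0.078]
eef_rot: [[-0.991, 0.135, -0.003], [0.135, 0.991, 0.0], [0.003, -0.0, -1.0]]
force: [0.1, -0.1, -0.3]
width: 0.0883
grasp_force: 0.0
```

{"fn": "apply_moves", "kwargs": {"rows": [[0.09,-0.04,0,0,1],[0.09,-0.04,0,0,1],[0.09,-0.05,0,0,1],[0,0,0,0,1],[0,0,0,0,0],[0,0,0,0,0],[0,0,0,0,0],[0,0,0,0,0],[0,0,0,0,0],[0,0,0,0,0]], "newtons": 40}}

```text
t: 3.53
eef_pos: [0.6031, 0.0148, 0.0787]
eef_rot: [[-0.991, 0.136, -0.0], [0.136, 0.991, 0.0], [0.0, 0.0, -1.0]]
force: [0.2, 0.1, 0.2]
width: 0.0504
grasp_force: 0.0
```

{"fn": "apply_moves", "kwargs": {"rows": [[0,0,0,0,0],[0,0,0,0,0],[0,0,0,0,0],[0,0,0,0,0],[0,0,0,0,0],[0,0,0,0,0],[0,0,0,0,0],[-0.1,0.014,0,0,0],[-0.1,0.014,0,0,0],[-0.1,0.014,0,0,0]]}}

```text
t: 4.37
eef_pos: [0.5794, 0.0173, 0.0787]
eef_rot: [[-0.991, 0.136, 0.002], [0.136, 0.991, -0.001], [-0.002, -0.001, -1.0]]
force: [3.9, -3.7, -3.7]
width: 0.0136
grasp_force: 40.0
```

{"fn": "apply_moves", "kwargs": {"rows": [[-0.15,0.021,0,0,0],[-0.15,0.021,0,0,0],[-0.15,0.021,0,0,0],[-0.15,0.021,0,0,0],[-0.15,0.021,0,0,0],[-0.15,0.021,0,0,0],[-0.15,0.021,0,0,0],[-0.15,0.021,0,0,0],[-0.15,0.021,0,0,0],[-0.15,0.021,0,0,0]]}}

```text
t: 5.2
eef_pos: [0.4585, 0.0341, 0.0786]
eef_rot: [[-0.991, 0.136, 0.001], [0.136, 0.991, -0.001], [-0.001, -0.001, -1.0]]
force: [4.4, -3.6, -5.7]
width: 0.0135
grasp_force: 40.0
```

{"fn": "apply_moves", "kwargs": {"rows": [[-0.05,0.007,0,0,0],[-0.05,0.007,0,0,0],[-0.05,0.007,0,0,0],[-0.05,0.007,0,0,0],[0,0,0,0,0],[0,0,0,0,0],[0,0,0,0,0],[0,0,0,0,0],[0,0,0,0,0],[0,0,0,0,0]]}}

```text
t: 6.03
eef_pos: [0.4491, 0.0355, 0.0788]
eef_rot: [[-0.99, 0.137, 0.012], [0.137, 0.991, -0.002], [-0.012, -0.0, -1.0]]
force: [20.1, -8.6, -29.5]
width: 0.0134
grasp_force: 40.0
```

{"fn": "apply_moves", "kwargs": {"rows": [[0.06,-0.008,0,0,0],[0,0,0,0,0],[0,0,0,0,1],[0,0,0,0,1],[0,0,0,0,1],[0,0,0,0,1],[0,0,0,0,1],[0,0,0,0,1],[0,0,0.2,0,1],[0,0,0.3,0,1]]}}

```text
t: 6.87
eef_pos: [0.4463, 0.0363, 0.1178]
eef_rot: [[-0.991, 0.135, -0.004], [0.135, 0.991, -0.001], [0.004, -0.001, -1.0]]
force: [0.2, 1.1, 0.6]
width: 0.0646
grasp_force: 0.0
```

{"fn": "apply_moves", "kwargs": {"rows": [[0,0,0.4,0,1],[0,0,0.4,0,1],[0,0,0.4,0,1],[0,0,0.4,0,1],[0,-0.1,0.4,0,1],[0,-0.2,0,0,1],[0,-0.3,0,0,1],[0,-0.4,0,0,1],[0,-0.4,0,0,1],[0,-0.3,0,0,1]]}}

```text
t: 7.7
eef_pos: [0.4475, -0.1019, 0.279]
eef_rot: [[-0.991, 0.137, 0.0], [0.137, 0.991, -0.0], [-0.0, -0.0, -1.0]]
force: [-0.6, -1.3, 0.7]
width: 0.0885
grasp_force: 0.0
```

```bash
python3 - <<'E'
from h import *
np.set_printoptions(precision=4,suppress=True)
import json
c=cal("wrist");o=r.get_obs();w=r.read_camera("wrist");t=r.read_camera("top");s=r.read_camera("side")
np.savez("s2.npz",K=c[0],rv=c[1],t=c[2]);print(o["t"],o["eef_pos"])
for n,i in(("w",w),("t",t),("s",s)):cv2.imwrite(f"raw2_{n}.png",i[:,:,::-1])
cv2.imwrite("pics/w2.png",cv2.resize(cv2.convertScaleAbs(w[:,:,::-1],alpha=1.3),(800,600),interpolation=cv2.INTER_CUBIC))
k=lambda i,x,y,a,b:cv2.resize(cv2.convertScaleAbs(i[y:y+b,x:x+a,::-1],alpha=1.4),(a*4,b*4),interpolation=cv2.INTER_CUBIC)
cv2.imwrite("pics/c2.png",np.hstack([k(t,205,110,100,150),k(s,205,120,100,150)]))
E
```

```text
7.7 [ 0.4475 -0.1019  0.279 ]
```

View pics/w2.png

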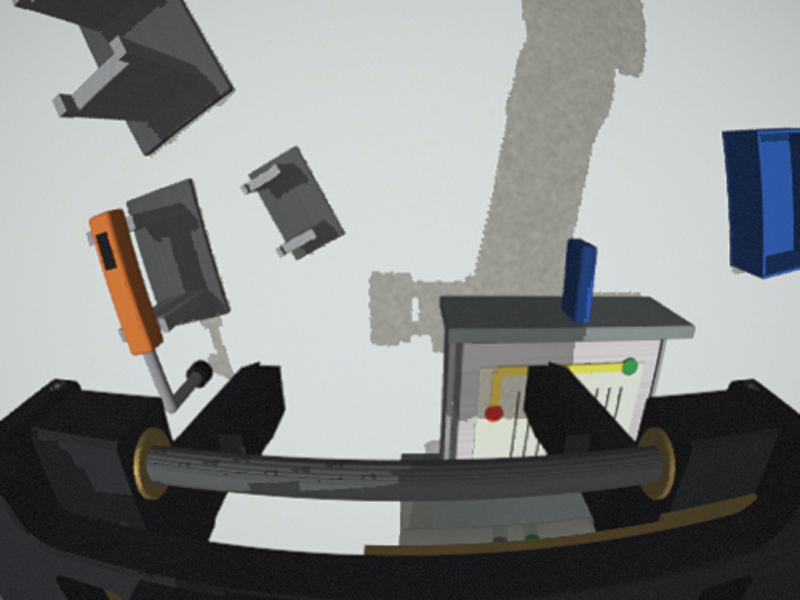

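View pics/c2.png

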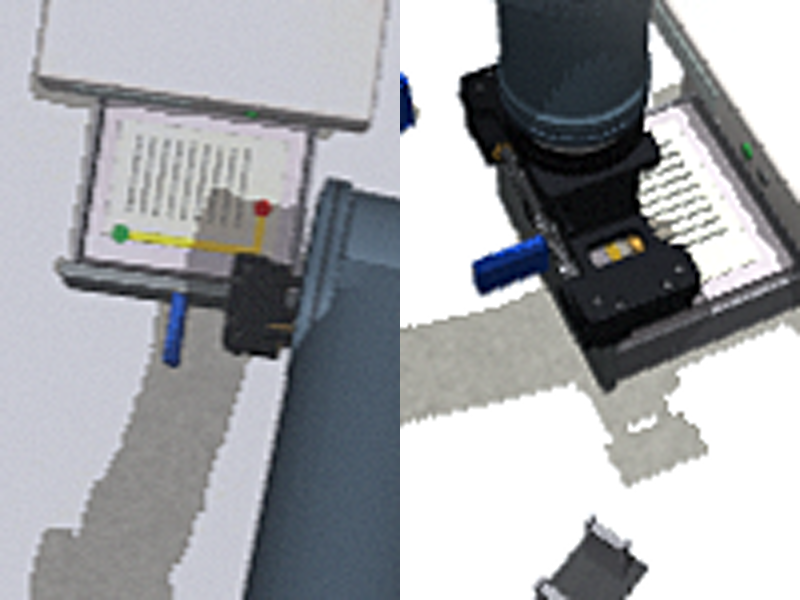

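The tray is out, with the seam visible. Top crop: green (120,233), corner (261,250), red (262,208). Wrist: green (629,367), corner (495,371), red (493,413). The probe handle in the wrist view runs from (105,215) to (147,350), with the nozzle at (200,372).

```bash
python3 - <<'E'
from h import *
np.set_printoptions(precision=4,suppress=True)
z=np.load("s2.npz");W=(z["K"],z["rv"],z["t"]);T=cal("top");fu=lambda u,v:((u+.5)*.64-.5,(v+.5)*.64-.5);tc=lambda u,v:(205+u/4-.375,110+v/4-.375)
L=[]
for n,a,b in(("g",(120,233),(629,367)),("c",(261,250),(495,371)),("r",(262,208),(493,413))):
    t=atz(tc(*a),T,.09);w=atz(fu(*b),W,.09,True);L.append((t[:2]+w[:2])/2);print(n,t,w,tri(ray(tc(*a),T),ray(fu(*b),W,True)))
G,C,R=L;d=C-G;print(np.linalg.norm(d),np.degrees(np.arctan2(*d[::-1]))+90,np.linalg.norm(R-C))
# model fit
a=[np.array([0,0]),np.array([0,-.12]),np.array([.04,-.12])]
A=np.array(a);B=np.array(L);Ac=A-A.mean(0);Bc=B-B.mean(0)
th=np.arctan2((Ac[:,0]*Bc[:,1]-Ac[:,1]*Bc[:,0]).sum(),(Ac*Bc).sum());M=np.array([[np.cos(th),-np.sin(th)],[np.sin(th),np.cos(th)]])
F=(M@Ac.T).T+B.mean(0);print("yaw",np.degrees(th),F,B-F)
q=[(90,220),(124,210),(162,345),(131,355)];Q=[atz(fu(*p),W,.116,True) for p in q];print("handle",*[p[:2] for p in Q],np.mean(Q,0))
print("handle tri",tri(ray(fu(*np.mean(q,0)),W,True),ray((305+197/4-.375,165+169/4-.375),T)))
f,b=(Q[3]+Q[2])/2,(Q[0]+Q[1])/2;print(np.linalg.norm(f-b),np.degrees(np.arctan2(*(f-b)[[1,0]])))
o=r.get_obs();print(o["eef_pos"],o["joints"])
E
```

```text
g [0.5588 0.0795 0.09  ] [0.5595 0.0792 0.09  ] (array([0.559 , 0.0793, 0.0903]), [np.float64(0.00035959371010410167), np.float64(0.0003595937101040171)])
c [ 0.544 -0.044  0.09 ] [ 0.5423 -0.0414  0.09  ] (array([ 0.5434, -0.0426,  0.0894]), [np.float64(0.001550375717330137), np.float64(0.0015503757173302858)])
r [ 0.5814 -0.0449  0.09  ] [ 0.5821 -0.0452  0.09  ] (array([ 0.5813, -0.0451,  0.0911]), [np.float64(0.0002742769908920892), np.float64(0.0002742769908920833)])
0.12306971060400854 -7.441426050964495 0.03862041859928737
yaw -7.597218045016382 [[ 0.5587  0.0783]
 [ 0.5428 -0.0407]
 [ 0.5825 -0.046 ]] [[ 0.0004  0.0011]
 [ 0.0003 -0.002 ]
 [-0.0008  0.0009]]
handle [ 0.3653 -0.3405] [ 0.3651 -0.3045] [ 0.4753 -0.3011] [ 0.4807 -0.3357] [ 0.4216 -0.3205  0.116 ]
handle tri (array([ 0.4232, -0.3341,  0.0943]), [np.float64(0.0008692871579142854), np.float64(0.0008692871579142762)])
0.11290462850531106 2.054647654284088
[ 0.4476 -0.1012  0.2787] [-11.222    9.0435  20.535  114.2727  -3.7454  57.3077  93.0824]
```

{"fn": "apply_moves", "kwargs": {"rows": [[-0.04,-0.3,0,0.04,1],[-0.04,-0.36,0,0.04,1],[-0.04,-0.36,0,0.04,1],[-0.04,-0.36,0,0.04,1],[-0.04,-0.36,0,0.04,1],[-0.04,-0.36,0,0.04,1],[-0.04,-0.36,0,0.04,1],[-0.04,-0.3,-0.1,0.04,1],[0,-0.09,-0.2,0.017,1],[0,0,-0.3,0,1]]}}

```text
t: 8.68
eef_pos: [0.4235, -0.3296, 0.2316]
eef_rot: [[-0.999, -0.039, 0.003], [-0.039, 0.999, -0.002], [-0.003, -0.003, -1.0]]
force: [1.2, -0.1, -0.7]
width: 0.0882
grasp_force: 0.0
```

{"fn": "apply_moves", "kwargs": {"rows": [[-0.02,0,-0.3,0,1],[0,0,-0.3,0,1],[0,0,-0.3,0,1],[0,0,-0.3,0,1],[0,0,-0.3,0,1],[0,0,-0.2,0,1],[0,0,-0.1,0,1],[0,0,0,0,1],[0,0,0,0,1],[0,0,0,0,1]]}}

```text
t: 9.52
eef_pos: [0.4218, -0.3277, 0.0877]
eef_rot: [[-0.999, -0.041, 0.002], [-0.041, 0.999, -0.001], [-0.002, -0.001, -1.0]]
force: [0.3, 0.3, -0.0]
width: 0.0882
grasp_force: 0.0
```

```bash
python3 - <<'E'
from h import *
w=r.read_camera("wrist");s=r.read_camera("side");np.set_printoptions(precision=4,suppress=True);o=r.get_obs();print(o["eef_pos"],o["force"],o["joints"])
k=lambda i,x,y,a,b:cv2.resize(cv2.convertScaleAbs(i[y:y+b,x:x+a,::-1],alpha=1.3),(400,600),interpolation=cv2.INTER_CUBIC)
cv2.imwrite("pics/c3.png",np.hstack([k(w,128,0,256,384),k(s,230,200,120,180)]))
E
```

```text
[ 0.4217 -0.3279  0.0878] [ 0.3049 -0.004   0.268 ] [ 17.2874  33.626   20.4812 112.6285 -18.8876  36.8368 142.1751]
```

View pics/c3.png

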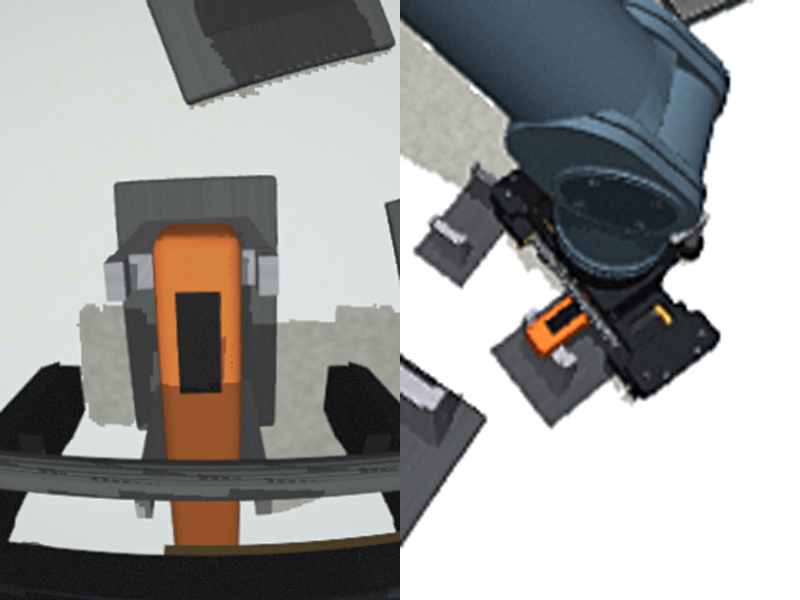

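The handle lies centred between the fingers (the handle at x≈200 in the left panel, the fingers at 50 and 360). I'll lower a little and close.

{"fn": "apply_moves", "kwargs": {"rows": [[0,0,-0.045,0,1],[0,0,0,0,0],[0,0,0,0,0],[0,0,0,0,0],[0,0,0,0,0],[0,0,0,0,0],[0,0,0,0,0],[0,0,0,0,0],[0,0,0,0,0],[0,0,0,0,0]], "newtons": 35}}

```text
t: 10.45
eef_pos: [0.4208, -0.3276, 0.0831]
eef_rot: [[-0.999, -0.04, 0.0], [-0.04, 0.999, 0.0], [-0.0, 0.0, -1.0]]
force: [-0.5, -0.6, 0.3]
width: 0.0306
grasp_force: 0.0
```

{"fn": "apply_moves", "kwargs": {"rows": [[0,0,0,0,0],[0,0,0,0,0],[0,0,0,0,0],[0,0,0,0,0],[0,0,0,0,0],[0,0,0,0,0],[0,0,0,0,0],[0,0,0,0,0],[0,0,0,0,0],[0,0,0,0,0]]}}

```text
t: 11.28
eef_pos: [0.4209, -0.3277, 0.0831]
eef_rot: [[-0.999, -0.04, 0.0], [-0.04, 0.999, -0.0], [-0.0, -0.0, -1.0]]
force: [0.6, 0.3, 0.1]
width: 0.0234
grasp_force: 34.9
```

{"fn": "apply_moves", "kwargs": {"rows": [[0,0,0.1,0,0],[0,0,0.2,0,0],[0,0,0.25,0,0],[0,0,0.25,0,0],[0,0,0.25,0,0],[0,0,0.25,0,0],[0,0,0.2,0,0],[0,0,0.1,0,0],[0,0.1,0,0,0],[0,0.2,0,0,0]]}}

```text
t: 12.12
eef_pos: [0.4204, -0.3044, 0.2112]
eef_rot: [[-0.999, -0.038, 0.0], [-0.038, 0.999, -0.001], [-0.0, -0.001, -1.0]]
force: [-0.2, 1.3, -1.1]
width: 0.0237
grasp_force: 34.9
```

{"fn": "apply_moves", "kwargs": {"rows": [[0.02,0.3,0,0,0],[0.02,0.3,0,0,0],[0.02,0.3,0,0,0],[0.02,0.3,0,0,0],[0.02,0.3,0,0,0],[0.02,0.3,0,0,0],[0.02,0.3,0,0,0],[0.02,0.3,0,0,0],[0.02,0.3,0,0,0],[0.02,0.3,0,0,0]]}}

```text
t: 12.95
eef_pos: [0.4355, -0.0617, 0.2101]
eef_rot: [[-0.999, -0.041, -0.002], [-0.041, 0.999, 0.0], [0.002, 0.0, -1.0]]
force: [1.0, 0.3, -1.7]
width: 0.0237
grasp_force: 34.9
```

{"fn": "apply_moves", "kwargs": {"rows": [[0.02,0.3,0,0,0],[0.02,0.3,0,0,0],[0.02,0.3,0,0,0],[0.02,0.3,0,0,0],[0,0.25,0,0,0],[0,0.15,0,0,0],[0,0.1,0,0,0],[0,0,0,0,0],[0,0,0,0,0],[0,0,0,0,0]]}}

```text
t: 13.78
eef_pos: [0.4429, 0.0714, 0.2108]
eef_rot: [[-0.999, -0.039, -0.001], [-0.039, 0.999, -0.001], [0.001, -0.001, -1.0]]
force: [0.8, -0.4, -1.6]
width: 0.0239
grasp_force: 34.9
```

```bash
python3 - <<'E'
from h import *
np.set_printoptions(precision=4,suppress=True)
t=r.read_camera("top");s=r.read_camera("side");o=r.get_obs();print(o["t"],o["eef_pos"],o["eef_rot"],o["joints"],o["force"])
p=np.array(o["eef_pos"])
tip=p+[.115,.0046,-.055];print("tip est",tip,"px top",proj(tip,cal("top")),"side",proj(tip,cal("side")),"green side",proj([.5587,.0783,.09],cal("side")),"green top",proj([.5587,.0783,.09],cal("top")))
k=lambda i,x,y,a,b:cv2.resize(cv2.convertScaleAbs(i[y:y+b,x:x+a,::-1],alpha=1.4),(a*4,b*4),interpolation=cv2.INTER_CUBIC)
cv2.imwrite("pics/c4.png",np.hstack([k(t,205,110,100,110),k(s,225,100,100,110)]))
E
```

```text
13.8833 [0.4431 0.0713 0.211 ] [[-0.9993 -0.0385 -0.0002]
 [-0.0385  0.9993 -0.0004]
 [ 0.0002 -0.0003 -1.    ]] [-28.526   13.4212  15.6706 119.6513  -4.8519  47.5249  82.2257] [ 0.0841  0.5413 -0.641 ]
tip est [0.5581 0.0759 0.156 ] px top [[234.5644 164.6227]] side [[247.5683 151.347 ]] green side [[247.4409 163.4619]] green top [[234.9671 167.8976]]
```

View pics/c4.png

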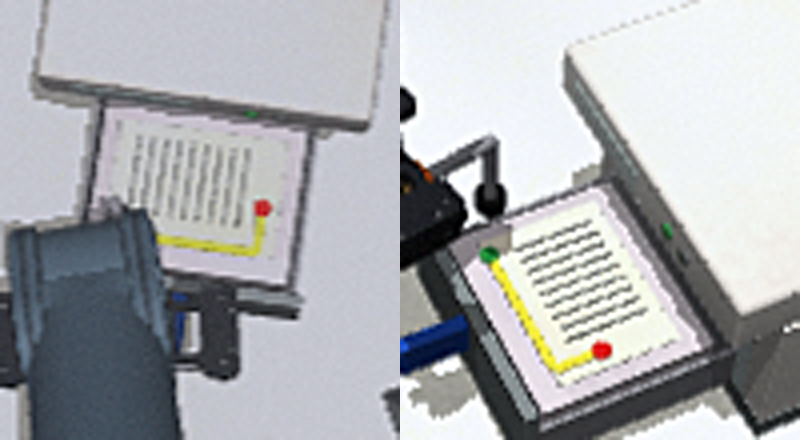

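{"fn": "apply_moves", "kwargs": {"rows": [[0.006,0.03,-0.07,0,0],[0,0,-0.07,0,0],[0,0,-0.07,0,0],[0,0,-0.07,0,0],[0,0,-0.07,0,0],[0,0,-0.07,0,0],[0,0,-0.07,0,0],[0,0,-0.07,0,0],[0,0,-0.07,0,0],[0,0,-0.05,0,0]]}}

```text
t: 14.72
eef_pos: [0.4435, 0.0748, 0.156]
eef_rot: [[-0.999, -0.04, -0.0], [-0.04, 0.999, -0.0], [0.0, -0.0, -1.0]]
force: [0.1, -0.3, -1.5]
width: 0.0237
grasp_force: 34.9
```

{"fn": "apply_moves", "kwargs": {"rows": [[0,0,0,0,0],[0,0,0,0,0],[0,0,0,0,0],[0,0,0,0,0],[0,0,0,0,0],[0,0,0,0,0],[0,0,0,0,0],[0,0,0,0,0],[0,0,0,0,0],[0,0,0,0,0]]}}

```text
t: 15.55
eef_pos: [0.4437, 0.0748, 0.1567]
eef_rot: [[-0.999, -0.04, 0.0], [-0.04, 0.999, 0.0], [-0.0, 0.0, -1.0]]
force: [0.7, 0.5, -1.4]
width: 0.0237
grasp_force: 34.9
```

```bash
python3 - <<'E'
from h import *
np.set_printoptions(precision=4,suppress=True)
s=r.read_camera("side");o=r.get_obs();p=np.array(o["eef_pos"]);tip=p+[.115,.0045,-.055];print(o["t"],p,o["force"],tip,proj(tip,cal("side")))
k=lambda i,x,y,a,b:cv2.resize(cv2.convertScaleAbs(i[y:y+b,x:x+a,::-1],alpha=1.4),(a*8,b*8),interpolation=cv2.INTER_CUBIC)
cv2.imwrite("pics/c5.png",k(s,215,125,75,60))
E
```

```text
15.6 [0.4437 0.0748 0.1567] [ 0.1349  0.5477 -1.3715] [0.5587 0.0793 0.1017] [[247.2484 161.0697]]
```

View pics/c5.png

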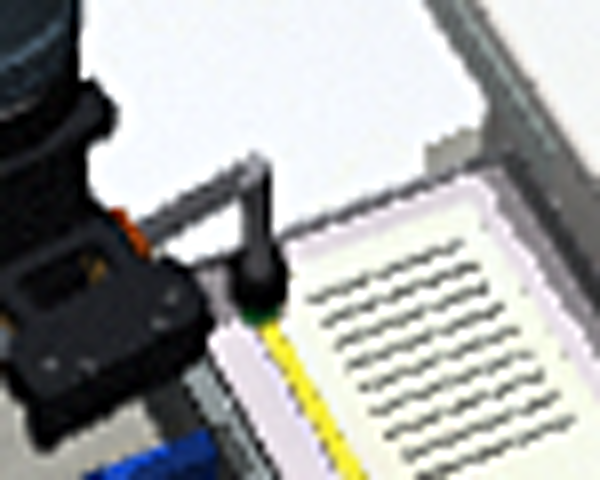

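The nozzle at (258,290) hangs directly over the green dot, with the yellow seam running away from it. Scanning the first leg.

{"fn": "apply_moves", "kwargs": {"rows": [[-0.005,-0.037,0,0,0],[-0.005,-0.037,0,0,0],[-0.005,-0.037,0,0,0],[-0.005,-0.037,0,0,0],[-0.005,-0.037,0,0,0],[-0.005,-0.037,0,0,0],[-0.005,-0.037,0,0,0],[-0.005,-0.037,0,0,0],[-0.005,-0.037,0,0,0],[-0.005,-0.037,0,0,0]]}}

```text
t: 16.43
eef_pos: [0.4397, 0.0449, 0.1567]
eef_rot: [[-0.999, -0.04, 0.0], [-0.04, 0.999, 0.0], [-0.0, 0.0, -1.0]]
force: [-0.3, -1.2, -1.5]
width: 0.0231
grasp_force: 34.9
```

{"fn": "apply_moves", "kwargs": {"rows": [[-0.005,-0.037,0,0,0],[-0.005,-0.037,0,0,0],[-0.005,-0.037,0,0,0],[-0.005,-0.037,0,0,0],[-0.005,-0.037,0,0,0],[-0.005,-0.037,0,0,0],[-0.005,-0.037,0,0,0],[-0.005,-0.037,0,0,0],[-0.005,-0.037,0,0,0],[-0.005,-0.037,0,0,0]]}}

```text
t: 17.27
eef_pos: [0.4357, 0.0153, 0.1567]
eef_rot: [[-0.999, -0.04, 0.0], [-0.04, 0.999, -0.0], [-0.0, -0.0, -1.0]]
force: [-0.1, -0.3, -2.0]
width: 0.0237
grasp_force: 34.9
```

{"fn": "apply_moves", "kwargs": {"rows": [[-0.005,-0.037,0,0,0],[-0.005,-0.037,0,0,0],[-0.005,-0.037,0,0,0],[-0.005,-0.037,0,0,0],[-0.005,-0.037,0,0,0],[-0.005,-0.037,0,0,0],[-0.005,-0.037,0,0,0],[-0.005,-0.037,0,0,0],[-0.005,-0.037,0,0,0],[-0.005,-0.037,0,0,0]]}}

```text
t: 18.1
eef_pos: [0.4317, -0.0143, 0.1567]
eef_rot: [[-0.999, -0.04, 0.0], [-0.04, 0.999, -0.0], [-0.0, -0.0, -1.0]]
force: [-0.7, -1.0, -1.1]
width: 0.0235
grasp_force: 34.9
```

{"fn": "apply_moves", "kwargs": {"rows": [[-0.005,-0.039,0,0,0],[-0.005,-0.039,0,0,0],[-0.005,-0.039,0,0,0],[-0.005,-0.039,0,0,0],[-0.005,-0.039,0,0,0],[-0.005,-0.039,0,0,0],[-0.005,-0.039,0,0,0],[-0.005,-0.039,0,0,0],[-0.005,-0.039,0,0,0],[-0.005,-0.039,0,0,0]]}}

```text
t: 18.93
eef_pos: [0.4277, -0.0455, 0.1567]
eef_rot: [[-0.999, -0.04, 0.0], [-0.04, 0.999, 0.0], [-0.0, 0.0, -1.0]]
force: [0.3, -0.1, -1.3]
width: 0.0236
grasp_force: 34.9
```

{"fn": "apply_moves", "kwargs": {"rows": [[0,0,0,0,0],[0.04,-0.005,0,0,0],[0.04,-0.005,0,0,0],[0.04,-0.005,0,0,0],[0.04,-0.005,0,0,0],[0.04,-0.005,0,0,0],[0.04,-0.005,0,0,0],[0.04,-0.005,0,0,0],[0.04,-0.005,0,0,0],[0.04,-0.005,0,0,0]]}}

```text
t: 19.77
eef_pos: [0.4568, -0.0488, 0.1567]
eef_rot: [[-0.999, -0.04, 0.0], [-0.04, 0.999, 0.0], [-0.0, 0.0, -1.0]]
force: [-0.4, 0.7, -1.6]
width: 0.0238
grasp_force: 34.9
```

{"fn": "apply_moves", "kwargs": {"rows": [[0.04,-0.005,0,0,0],[0.04,-0.005,0,0,0],[0.04,-0.005,0,0,0],[0.02,-0.002,0,0,0],[0,0,0,0,0],[0,0,0,0,0],[0,0,0,0,0],[0,0,0,0,0],[0,0,0,0,0],[0,0,0,0,0]]}}

```text
t: 20.6
eef_pos: [0.4676, -0.0502, 0.1567]
eef_rot: [[-0.999, -0.04, -0.0], [-0.04, 0.999, -0.0], [0.0, -0.0, -1.0]]
force: [-1.1, -0.2, -1.7]
width: 0.0235
grasp_force: 34.9
```

```bash
python3 - <<'E'
from h import *
np.set_printoptions(precision=4,suppress=True)
s=r.read_camera("side");o=r.get_obs();p=np.array(o["eef_pos"]);tip=p+[.115,.0045,-.055];print(o["t"],p,o["force"],tip,"px in crop",(proj(tip,cal("side"))-[215,125])*8)
k=lambda i,x,y,a,b:cv2.resize(cv2.convertScaleAbs(i[y:y+b,x:x+a,::-1],alpha=1.4),(a*8,b*8),interpolation=cv2.INTER_CUBIC)
cv2.imwrite("pics/c6.png",k(s,215,125,90,75))
E
```

```text
20.65 [ 0.4676 -0.0501  0.1567] [-0.3299  0.7882 -1.9154] [ 0.5826 -0.0456  0.1017] px in crop [[486.936  481.6116]]
```

View pics/c6.png

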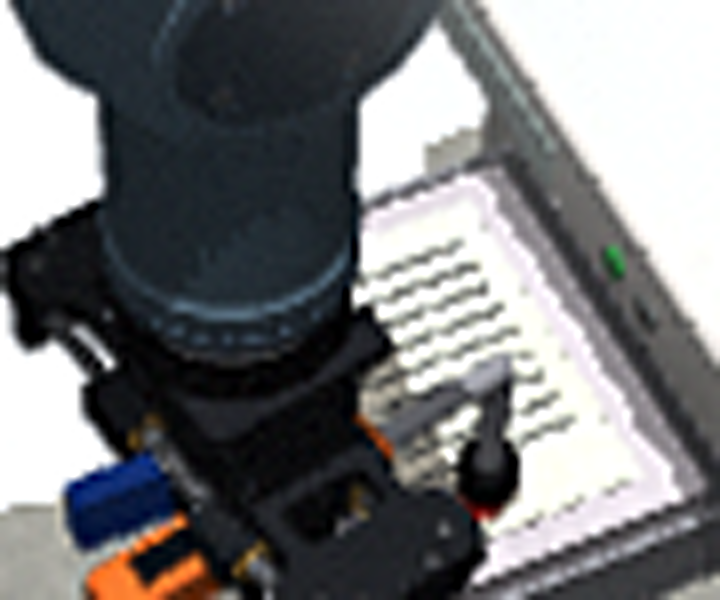

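The nozzle covers the red dot (485,510). Now I'll lift it and carry it back.

{"fn": "apply_moves", "kwargs": {"rows": [[0,0,0.05,0,0],[0,0,0.05,0,0],[0,0,0.07,0,0],[0,0,0.08,0,0],[0,0,0.1,0,0],[0,0,0.1,0,0],[0,0,0.1,0,0],[0,0,0.1,0,0],[0,0,0.05,0,0],[-0.01,-0.1,0,0,0]]}}

```text
t: 21.48
eef_pos: [0.4678, -0.0569, 0.2138]
eef_rot: [[-0.999, -0.043, 0.002], [-0.043, 0.999, 0.001], [-0.002, 0.001, -1.0]]
force: [-0.4, 0.1, -2.3]
width: 0.0236
grasp_force: 34.9
```

{"fn": "apply_moves", "kwargs": {"rows": [[-0.05,-0.25,0,0,0],[-0.05,-0.3,0,0,0],[-0.05,-0.3,0,0,0],[-0.05,-0.3,0,0,0],[-0.05,-0.3,0,0,0],[-0.05,-0.3,0,0,0],[-0.05,-0.3,0,0,0],[-0.05,-0.3,0,0,0],[-0.05,-0.3,0,0,0],[-0.05,-0.3,0,0,0]]}}

```text
t: 22.32
eef_pos: [0.4259, -0.2958, 0.2124]
eef_rot: [[-0.999, -0.04, -0.001], [-0.04, 0.999, 0.0], [0.001, 0.0, -1.0]]
force: [0.1, 0.2, -1.8]
width: 0.0238
grasp_force: 34.9
```

{"fn": "apply_moves", "kwargs": {"rows": [[-0.05,-0.2,0,0,0],[-0.02,-0.12,0,0,0],[0,-0.1,0,0,0],[0,0,0,0,0],[0,0,0,0,0],[0,0,0,0,0],[0,0,0,0,0],[0,0,0,0,0],[0,0,0,0,0],[0,0,0,0,0]]}}

```text
t: 23.15
eef_pos: [0.4215, -0.3274, 0.2128]
eef_rot: [[-0.999, -0.041, 0.0], [-0.041, 0.999, 0.0], [-0.0, 0.0, -1.0]]
force: [-0.3, -0.8, -0.9]
width: 0.0235
grasp_force: 34.9
```

{"fn": "apply_moves", "kwargs": {"rows": [[-0.005,-0.004,-0.2,0,0],[0,0,-0.25,0,0],[0,0,-0.25,0,0],[0,0,-0.25,0,0],[0,0,-0.25,0,0],[0,0,-0.2,0,0],[0,0,-0.1,0,0],[0,0,-0.05,0,0],[0,0,-0.04,0,0],[0,0,0,0,0]]}}

```text
t: 23.98
eef_pos: [0.4212, -0.3282, 0.0857]
eef_rot: [[-0.999, -0.04, 0.0], [-0.04, 0.999, -0.0], [-0.0, -0.0, -1.0]]
force: [-0.8, 1.2, -1.9]
width: 0.0235
grasp_force: 34.9
```

{"fn": "apply_moves", "kwargs": {"rows": [[0,0,-0.015,0,0],[0,0,-0.015,0,0],[0,0,0,0,0],[0,0,0,0,0],[0,0,0,0,1],[0,0,0,0,1],[0,0,0,0,1],[0,0,0,0,1],[0,0,0,0,1],[0,0,0,0,1]]}}

```text
t: 24.82
eef_pos: [0.4209, -0.3281, 0.0832]
eef_rot: [[-0.999, -0.04, 0.0], [-0.04, 0.999, -0.0], [-0.0, -0.0, -1.0]]
force: [0.1, 1.0, -0.0]
width: 0.0613
grasp_force: 0.0
```

{"fn": "apply_moves", "kwargs": {"rows": [[0,0,0,0,1],[0,0,0,0,1],[0,0,0,0,1],[0,0,0.1,0,1],[0,0,0.25,0,1],[0,0,0.4,0,1],[0,0,0.4,0,1],[0,0,0.4,0,1],[0,0,0.4,0,1],[0,0,0.2,0,1]]}}

```text
t: 25.65
eef_pos: [0.4218, -0.3293, 0.2595]
eef_rot: [[-0.999, -0.04, 0.005], [-0.04, 0.999, -0.003], [-0.004, -0.003, -1.0]]
force: [0.7, 0.2, 0.2]
width: 0.088
grasp_force: 0.0
```

{"fn": "apply_moves", "kwargs": {"rows": [[-0.1,0.2,0,0,1],[-0.1,0.3,0,0,1],[-0.1,0.3,0,0,1],[0,0.3,0,0,1],[0,0.2,0,0,1],[0,0.1,0,0,1],[0,0,0,0,1],[0,0,0,0,1],[0,0,0,0,1],[0,0,0,0,1]]}}

```text
t: 26.48
eef_pos: [0.3968, -0.2173, 0.2552]
eef_rot: [[-0.999, -0.039, 0.0], [-0.039, 0.999, -0.001], [-0.0, -0.001, -1.0]]
force: [-0.3, -0.6, -0.4]
width: 0.0883
grasp_force: 0.0
```

```bash
python3 - <<'E'
from h import *
t=r.read_camera("top");s=r.read_camera("side");print(r.get_obs()["t"])
cv2.imwrite("pics/fin.png",np.hstack([cv2.resize(i[90:300,150:430,::-1],(400,300)) for i in(t,s)]))
k=lambda i,x,y:cv2.resize(i[y:y+75,x:x+100,::-1],(400,300),interpolation=cv2.INTER_CUBIC)
cv2.imwrite("pics/fin.png",np.vstack([cv2.imread("pics/fin.png"),np.hstack([k(t,305,165),k(s,245,255)])]))
E
```

```text
26.5833
```

View pics/fin.png

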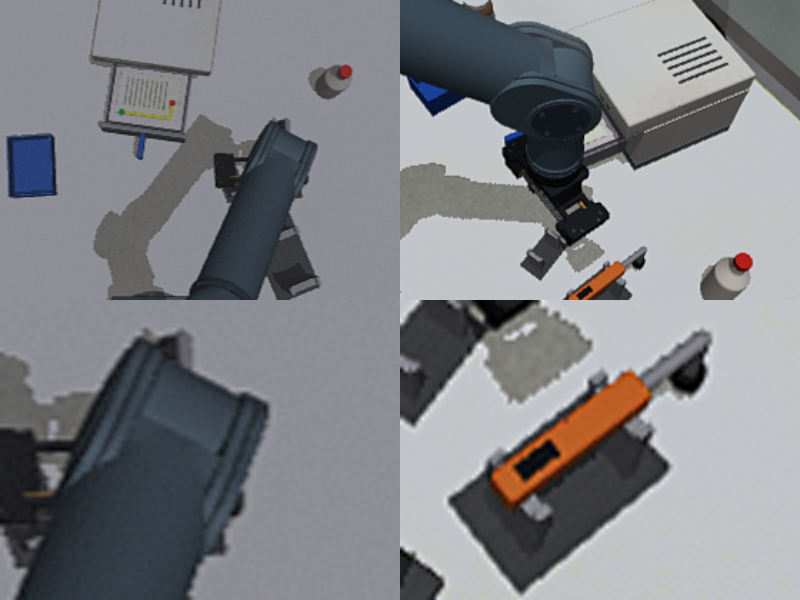

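The probe lies level in both saddles, at the same pixels as at the start: side crop (570,435). The tray is still out, and the gripper is clear.

```bash
python3 -c "
from workcell import r
print(r.close_job())"
```

```text
the job is handed in; nothing more can be done
None
```

I pulled the tray out to its stop, passed the nozzle along the seam from green to red about 1 cm above it at under 5 cm/s, and laid the probe back on its rest. The job was handed in at about 27 s; no verdict came back.

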